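# Load and lock the parcel box

## Task

Take the long carton and lower it (do not drop it) into the open wooden parcel box so that it lies flat on the floor of the box. Then fold the lid shut and press it down firmly until it is fully home, and only after that swing both steel latches in over the lid until they point straight across it. Leave the other things on the counter where they are.

Things in the scene. Friction and masses are not known exactly. Their poses are not given: they have to be found in the camera images.
- box: wooden parcel box, fixed (sizes here in mm). Open-topped, 170 (its x) x 200 (its y) x 85 high, walls and floor 10 thick. Origin under its centre, z up. Lid hinged along its +x rim; two latches on black blocks outside its -x wall (out to x = -121, up to z = 98). Its x axis points roughly to the robot's left (world +y): its +y end is near the robot
- lid (a joint): hinge of the box's lid, rad: 0 = shut flat on the rim, 1.57 = upright, up to 1.9. Stiff: the lid stays where it is left (about 3 N at the free edge moves it). A wooden board 170 (hinge to free edge) x 200 x 12 thick, underside level with the hinge line when shut; no handle: push it over from behind, on its outer face (black slots, brass plate)
- lid_hinge (a point): middle of the lid's hinge line, on the box's +x rim, 85 above the counter; the hinge line runs along the box's y axis
- lid_press (a point): on the lid's outer face, in mid-width, 145 from the hinge line (25 from the free edge): where to push and press; when shut it is 97 above the counter
- latch_near (a joint): swing latch at the box's +y end (near the robot), rad about a vertical pivot: 0 = its bar lies along the box wall, pointing to box +y, clear of the lid; negative = farther outward; grows as it swings in; 1.57 = straight across the lid (to box +x), stop at 1.6. Stays where left, 1 N moves it
- latch_far (a joint): swing latch at the box's -y end, the mirror image: 0 = its bar points to box -y; grows as it swings in over the lid; 1.57 = straight across the lid, stop at 1.6
- latch_near_knob (a point): grip point on the upright round knob (diameter 14, 30 high, from 104 to 134 above the counter, this point at 124) at the end of the near latch's steel bar; 50 from the pivot
- latch_far_knob (a point): the same on the far latch
- latch_near_pivot (a point): pivot of the near latch, fixed on the box at x = -103, y = +50, z = 98 of the box
- latch_far_pivot (a point): pivot of the far latch, fixed on the box at x = -103, y = -50, z = 98 of the box
- carton: the long carton to load: brown cardboard, 100 (its x) x 48 (its y) x 40 high, about 160 g; origin under its centre, z up
- square_carton: bystander: square brown carton, 60 x 60 x 55 high, loose; origin under its centre
- tube: bystander: upright brown mailing tube, diameter 50, height 110, loose; origin under its centre
- mug: bystander: white mug, diameter 80, height 90, loose; origin under its centre
- tape_roll: bystander: roll of parcel tape lying flat, diameter 90, height 25, loose; origin under its centre
- stamp: bystander: standing wooden hand stamp, diameter 40, height 74, loose; origin under its centre
- padlock: bystander: brass padlock lying flat, about 66 x 38 x 20 high, loose; origin under its body
- stapler: bystander: stapler, 120 x 34 x 40 high, loose; origin under its centre

How it is judged:
On the way, in this order (a step that is already met when the one before it is completed fails the run):
1. the long carton lies flat on the floor of the box, released, with the lid still open (x of carton in the frame of box between -0.066 and 0.066 m and y of carton in the frame of box between -0.082 and 0.082 m and z of carton in the frame of box between 0.004 and 0.018 m and angle between carton's own z axis and vertical below 0.12 rad and contact force between the fingers and carton below 0.1 N and linear speed of carton below 0.03 m/s and value of joint lid above 0.7 rad), for 0.2 s.
2. the lid is shut and pressed down firmly by the fingers (over 4 N) (value of joint lid below 0.03 rad and contact force between the fingers and lid above 4 N), for 0.1 s.
3. both latches are swung in over the shut lid (value of joint each of latch_near, latch_far above 1.25 rad and value of joint lid below 0.03 rad), for 0.2 s.
At the end, for the whole second after the job is handed in: The long carton lies flat (within 0.12 rad) on the floor inside the box, released and at rest; the lid is shut (within 0.03 rad of its rim); both latches point across the lid (at least 1.25 rad, their stop is at 1.6) (all of step 3 and x of carton in the frame of box between -0.066 and 0.066 m and y of carton in the frame of box between -0.082 and 0.082 m and z of carton in the frame of box between 0.004 and 0.018 m and angle between carton's own z axis and vertical below 0.12 rad and contact force between the fingers and carton below 0.1 N and linear speed of carton below 0.03 m/s); the robot touches nothing.
It fails at once if a latch is swung in over the lid's place while the lid is not shut (value of joint any of latch_near, latch_far above 0.9 rad and value of joint lid above 0.06 rad).
It fails at once if the long carton is dropped (falls freely faster than 0.8 m/s) (linear speed of carton above 0.8 m/s and contact force between anything else and carton below 0.05 N).
It fails at once if a bystander is displaced by more than 30 mm or knocked over (distance of any of square_carton, tube, mug, tape_roll, stamp, padlock, stapler from where it was at the start of the episode above 0.03 m or angle between any of square_carton, tube, mug, tape_roll, stamp, padlock, stapler's own z axis and vertical above 0.5 rad).
It also fails if it takes over 69 s, if anything falls off the work surface, if the arm or the gripper's body presses on something with over 40 N, if the wrist force passes 120 N, or if a joint passes its speed limit or range.

## Robot

A 6-joint arm with a two-finger parallel gripper is mounted at the origin on the work surface. World frame = base frame: x ahead of the robot, y to its left, z up, the work surface at z = 0. Lengths are in m, angles in rad, forces in N, time in s.
With the tool pointing down it reaches from about 0.25 to 0.775 m from the base axis. Payload 4 kg.
Tool frame: the origin (TCP) lies at the very end of the fingers, on their centre line; the grasp point (between the pads) lies 19 mm behind it (robot.pinch_z is the distance from the TCP to the grasp point, in m); z points along the fingers, y is the line along which they close (so a half turn about z gives the same grasp; the last joint's range is limited). The gripper opens to 94 mm and grips with 3 to 60 N. Pads are 16 mm wide; open, the fingers measure 119 mm over their backs; the gripper's body (75 mm by 177 mm) begins 78 mm behind the grasp point.
Start: joints at [-1.357, 0.087, 1.371, -0, 1.684, -0.103], TCP at [0.171, -0.523, 0.206] pointing down, gripper open.
Joint ranges: [-3.1, 3.1], [-0.76, 2.03], [0.27, 2.55], [-1.08, 4.22], [0.17, 2.65], [-2.57, 2.57]. Speed limits (rad/s): [2.79, 2.79, 3.14, 3.14, 3.14, 3.14].

## Interface

Orientations are given as [roll, pitch, yaw] about the fixed x, y, z axes, in that order (R = Rz(yaw) Ry(pitch) Rx(roll)).
In Python, from bench import robot gives the robot as it stands.
- The arm moves only by the tool arm_command, never from a script. Its argument "targets" is one flat list of numbers, 7 for each row, row after row: the turn, a rotation vector about the tool's x, y, z in degrees, then the shift along the tool's x, y, z in mm, then the closure, from -1 (fully open) to 1 (shut). In form: [ax, ay, az, x, y, z, hand, ax, ay, az, x, y, z, hand, ...]. A call has 1 to 20 rows; each row is the pose to reach, as a shift and turn from the pose commanded when the call began, along the tool's axes at that moment; what a row does not reach only later rows make up. A row lasts 1/10 s, in which the tool goes at most 50 mm and 8.59 degrees, less where a joint would pass 70% of its speed; a pose out of reach is approached as far as the arm can. A call with a gripper value outside its range is refused whole. The fingers move at their own pace and stop on an object; the grip force is fixed at half the most. Time passes only in rows, so rows that repeat a pose let the fingers close. It gives the time, the measured TCP pose, the force, the opening and the grip force at its end, in the units of the state.
- robot.get_obs(): the state, without advancing time (a new reading comes with each control period).
- robot.snapshot(name): name is "scene" or "side" or "wrist"; returns a dict with "color" (400x640x3 uint8, red, green, blue), "range_z" (400x640 float32, m along the optical axis (not along the pixel's ray), 0 where there is no reading), "fx", "fy", "cx", "cy" (pixels), "T" (4x4, takes a point from camera to world coordinates); the wrist camera has in their place "T_tool_cam" (4x4, takes a point from camera to tool coordinates, whose origin is the TCP and whose axes are the flange's). Camera axes: x right, y down, z forward; pixel columns grow to the right and rows downward; lengths in m; the calibration is good to about 2 mm. The wrist camera is an equidistant fisheye: a pixel r from the principal point sees the ray r / f radians off the axis. A picture is of the moment at which its call begins: read the wrist's pose just before it.
- robot.close_job(): hands the job in; it is judged then, once.
The state is a dict: "time": time; "joint_positions": joint angles; "qvel": joint speeds; "joint_torque": joint torques, N m; "tool_pos": TCP position; "ee_rot": TCP orientation; "wrist_force": force on the tool from outside, world axes, zero at the start; "wrist_torque": the same for the moment, N m; "width": finger opening in m; "finger_force": force on a finger pad.
Only numpy, scipy, OpenCV 4.12 (cv2) and the standard library are available. Lean on these libraries where they do the work, as an engineer would, in place of code of your own. Each camera call takes 0.05 s, during which the arm holds its last target. There are 200 camera calls.

## Working session

There is one attempt and no reset: what is moved stays moved. The work goes in short steps, Python scripts to look and compute and a tool call to move; the robot and the scene stay as the last step left them, time stands still between calls to the robot, and variables do not carry over. Pictures are saved under pics/ and viewed, at most 10 in all, crops included, and the job is handed in when it is done.

Besides the shell and the picture viewer there is one more tool, called after "Emit:" as name(argument=value, ...) on one line, values as JSON. arm_command: Moves the arm, as the interface text tells. Its arguments: {"type":"object","properties":{"targets":{"type":"array"}},"required":["targets"]}

```bash
ls; mkdir -p pics; cat > h.py <<'E'
import numpy as np,cv2
from bench import robot
from scipy.spatial.transform import Rotation as R
def snap(n):
    s=robot.snapshot(n); return s
def cloud(s):
    z=s["range_z"]; v,u=np.mgrid[:400,:640]
    P=np.stack([(u-s["cx"])/s["fx"]*z,(v-s["cy"])/s["fy"]*z,z],-1)
    return P@s["T"][:3,:3].T+s["T"][:3,3]
E
python3 - <<'E'
from h import *
o=robot.get_obs();print(o)
for n in("scene","side"):
    s=snap(n);cv2.imwrite(f"pics/{n}.png",s["color"][...,::-1]);np.savez(f"{n}.npz",**s);print(n,s["fx"],s["T"].round(3).tolist())
E
```

```text
pics
{'time': 0.0, 'joint_positions': array([-1.35711345e+00,  8.79606050e-02,  1.37223817e+00, -1.71089807e-05,
        1.68359177e+00, -1.03135618e-01]), 'qvel': array([-1.75723084e-03, -4.89308691e-04, -7.55356422e-04,  5.30710678e-04,
       -9.08952880e-04, -9.73183306e-05]), 'joint_torque': array([ 1.84169883e-03, -3.40184712e+01, -3.02423537e+01,  7.21491594e-02,
        3.30335274e-02, -1.63319296e-04]), 'tool_pos': array([ 0.17120505, -0.5221022 ,  0.20430928]), 'ee_rot': array([-3.13940469e+00, -2.09364690e-04,  3.16816355e-01]), 'wrist_force': array([-0.42167675, -0.18034255, -0.2606351 ]), 'wrist_torque': array([-0.01083381, -0.03351893,  0.09213731]), 'finger_force': 0.0, 'width': 0.09421725615187526}
scene 373.57848601839737 [[0.394, 0.755, -0.525, 1.023], [0.919, -0.318, 0.232, -0.225], [0.008, -0.574, -0.819, 0.865], [0.0, 0.0, 0.0, 1.0]]
side 465.11388498977186 [[0.998, -0.047, 0.043, 0.485], [-0.063, -0.7, 0.711, -0.942], [-0.004, -0.712, -0.702, 1.017], [0.0, 0.0, 0.0, 1.0]]
```

View pics/scene.png

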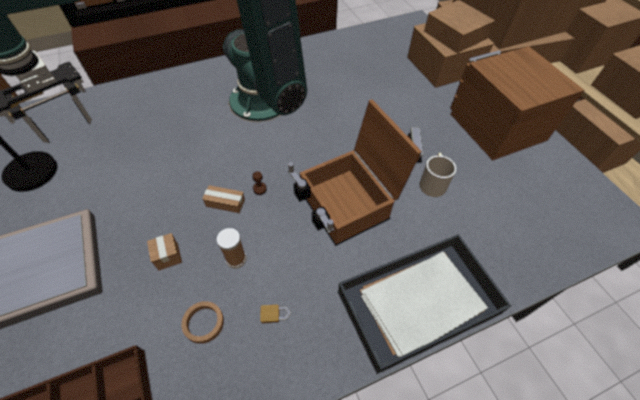

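View pics/side.png

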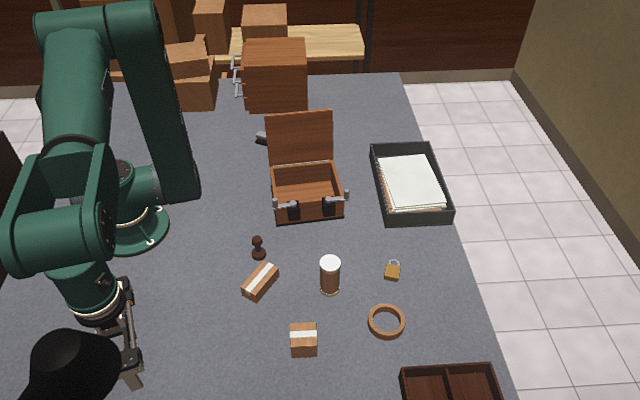

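The scene picture shows the carton at (223,198), the box at (345,195) with its lid upright behind, the stapler at (417,140) and the mug at (438,175). The side picture shows the carton at (260,281) and the latch knobs at (276,205) and (347,193).

```bash
python3 - <<'E'
from h import *
C={}
for n in("scene","side"):
    s=dict(np.load(n+".npz"));P=cloud(s);C[n]=(P,s["color"])
def px(n,u0,u1,v0,v1): return C[n][0][v0:v1,u0:u1].reshape(-1,3)
def rect(p,lab):
    p=p[np.isfinite(p).all(1)]
    r=cv2.minAreaRect((p[:,:2]*1000).astype(np.float32));print(lab,len(p),np.round(r[0],1),np.round(r[1],1),round(r[2],1),'z',np.percentile(p[:,2],[5,50,95]).round(4))
for n,b in(("scene",(195,250,180,217)),("side",(235,285,255,305))):
    p=px(n,*b);rect(p[(p[:,2]>.033)&(p[:,2]<.047)],n+" carton")
for n,b in(("scene",(280,425,95,245)),("side",(255,355,105,225))):
    p=px(n,*b)
    rect(p[(p[:,2]>.080)&(p[:,2]<.09)],n+" rim")
    rect(p[(p[:,2]>.004)&(p[:,2]<.015)],n+" floor")
    q=p[(p[:,2]>.12)&(p[:,2]<.40)]
    c=q.mean(0);w,v=np.linalg.eigh(np.cov((q-c).T));print(n,"lid c",c.round(3),"n",v[:,0].round(3),np.sqrt(w).round(4),q.min(0).round(3),q.max(0).round(3))
    k=p[(p[:,2]>.106)&(p[:,2]<.14)&(p[:,1]<.1)]
    # clusters
    for lab,m in(("lowx",k[:,0]<np.median(k[:,0])),("highx",k[:,0]>=np.median(k[:,0]))):
        if m.any():print(lab,m.sum(),k[m].mean(0).round(3),k[m].min(0).round(3),k[m].max(0).round(3))
# bystanders
for n,b,l in(("scene",(250,270,168,197),"stamp"),("scene",(410,430,122,160),"stapler"),("scene",(415,460,150,200),"mug"),("scene",(215,250,225,270),"tube"),("side",(253,268,130,148),"stapler_s"),("side",(248,268,233,262),"stamp_s")):
    p=px(n,*b);rect(p[(p[:,2]>.015)&(p[:,2]<.13)],l)
E
```

```text
scene carton 594 [ 377.6 -225.7] [101.4  51.6] 53.7 z [0.0361 0.041  0.0434]
side carton 670 [ 378.4 -222.9] [103.9  51.2] 54.2 z [0.0365 0.0413 0.0444]
scene rim 1132 [510.9  65.5] [203.6 218.2] 5.8 z [0.0813 0.0854 0.0885]
scene floor 2301 [374.1 194.1] [478.  590.6] 70.5 z [0.0045 0.0103 0.0133]
scene lid c [0.481 0.164 0.189] n [ 0.203 -0.745  0.635] [0.0285 0.0455 0.1121] [ 0.193 -0.047  0.12 ] [0.627 0.21  0.256]
lowx 219 [0.237 0.034 0.125] [ 0.193 -0.047  0.106] [0.425 0.096 0.14 ]
highx 219 [ 0.534 -0.026  0.115] [ 0.425 -0.046  0.106] [ 0.628 -0.01   0.136]
side rim 658 [513.4  63.9] [200.3 217.7] 5.8 z [0.0811 0.0866 0.0895]
side floor 2105 [520.4 295.1] [633.  382.6] 87.9 z [0.0042 0.0088 0.0142]
side lid c [0.5   0.178 0.19 ] n [-0.09   0.846 -0.526] [0.0273 0.0448 0.0588] [ 0.4   -0.047  0.12 ] [0.628 0.213 0.258]
lowx 117 [ 0.442 -0.036  0.116] [ 0.416 -0.047  0.106] [ 0.481 -0.016  0.139]
highx 117 [ 0.598 -0.019  0.115] [ 0.481 -0.03   0.106] [ 0.628 -0.006  0.138]
stamp 204 [ 373.2 -121.8] [34.3 32.3] 83.9 z [0.0163 0.0434 0.074 ]
stapler 205 [431.3 358.8] [ 28.  179.2] 63.7 z [0.0286 0.0394 0.0425]
mug 1054 [524.4 359.7] [ 79.5 146.4] 60.2 z [0.0208 0.0595 0.0899]
tube 750 [ 556.3 -246. ] [51.9 49.9] 42.9 z [0.0252 0.1056 0.113 ]
stapler_s 87 [371.3 388.5] [31.7 44.3] 58.1 z [0.0159 0.0391 0.0448]
stamp_s 226 [ 373.4 -140.6] [36.5 70.8] 5.2 z [0.0167 0.0419 0.0749]
```

```bash
python3 - <<'E'
from h import *
a=np.radians(5.8);ex=np.array([-np.sin(a),np.cos(a)]);ey=np.array([-np.cos(a),-np.sin(a)])
for n,b in(("scene",(280,425,95,245)),("side",(255,355,105,225))):
    s=dict(np.load(n+".npz"));p=cloud(s)[b[2]:b[3],b[0]:b[1]].reshape(-1,3)
    d=p[:,:2]-[.511,.0655];q=np.c_[d@ex,d@ey,p[:,2]]
    q=q[(abs(q[:,1])<.13)&(q[:,0]>-.16)&(q[:,0]<.16)]
    r=q[(q[:,2]>.078)&(q[:,2]<.089)]
    print(n,"rim y",np.percentile(r[:,1],[1,2,98,99]).round(4))
    m=r[abs(r[:,1])<.025];print(" mid x hist",np.histogram(m[:,0],np.arange(-.12,.121,.01))[0])
    f=q[(q[:,2]>.007)&(q[:,2]<.013)&(q[:,0]>-.07)];print(" floor x",np.percentile(f[:,0],[1,99]).round(4),"y",np.percentile(f[:,1],[1,99]).round(4))
    l=q[(q[:,2]>.12)&(q[:,2]<.235)&(q[:,0]>.03)]
    A=np.c_[l[:,1],l[:,2],np.ones(len(l))];c=np.linalg.lstsq(A,l[:,0],rcond=None)[0]
    print(" lid",len(l),"skew",c[0].round(3),"lean dx/dz",c[1].round(3),"x at z=.085:",(c[1]*.085+c[2]).round(4),"res",np.std(A@c-l[:,0]).round(4),"y",np.percentile(l[:,1],[1,99]).round(4))
    k=q[(q[:,2]>.125)&(q[:,2]<.14)&(q[:,0]<-.06)]
    for sg in(1,-1):
        kk=k[k[:,1]*sg>0];print(" knob",sg,len(kk),np.median(kk,0).round(4),kk.min(0).round(4),kk.max(0).round(4))
E
```

```text
scene rim y [-0.1005 -0.1002  0.0992  0.0998]
 mid x hist [ 0  0  0  0 32 47  0  0  0  0  0  0  0  0  0  0  0  0  0  0 34 53  1  0]
 floor x [-0.0358  0.0878] y [-0.102  0.09 ]
 lid 2367 skew -0.006 lean dx/dz 0.168 x at z=.085: 0.0977 res 0.0016 y [-0.1003  0.0963]
 knob 1 30 [-0.0971  0.0968  0.1347] [-0.1032  0.0922  0.1259] [-0.0895  0.1055  0.1372]
 knob -1 36 [-0.0955 -0.1018  0.1342] [-0.1013 -0.1069  0.1257] [-0.0871 -0.0935  0.1364]
side rim y [-0.1015 -0.1008  0.0966  0.0973]
 mid x hist [ 0  0  0  0 18 53  4  0  0  0  0  0  0  0  0  0  0  0  0  0 19 39  8  0]
 floor x [-0.0694  0.0953] y [-0.0916  0.0995]
 lid 2314 skew 0.002 lean dx/dz 0.164 x at z=.085: 0.1001 res 0.0026 y [-0.099   0.0959]
 knob 1 28 [-0.0948  0.0975  0.1345] [-0.1029  0.091   0.1252] [-0.0863  0.1044  0.1392]
 knob -1 27 [-0.096  -0.1009  0.1338] [-0.1008 -0.1086  0.1253] [-0.0874 -0.0947  0.1384]
```

Emit:
arm_command(targets=[0,0,-36,289,-218,60,-1,0,0,-36,289,-218,60,-1,0,0,-36,289,-218,60,-1,0,0,-36,289,-218,60,-1,0,0,-36,289,-218,60,-1,0,0,-36,289,-218,60,-1,0,0,-36,289,-218,60,-1,0,0,-36,289,-218,60,-1,0,0,-36,289,-218,60,-1,0,0,-36,289,-218,60,-1,0,0,-36,289,-218,90,-1,0,0,-36,289,-218,90,-1])

```text
time: 1.3
tool_pos: [0.3754, -0.2252, 0.1123]
ee_rot: [-3.135, 0.0, 0.943]
wrist_force: [-0.2, -0.1, 0.1]
width: 0.0939
finger_force: 0.0
```

```bash
cat >> h.py <<'E'
def tool():
    o=robot.get_obs(); return o["tool_pos"],R.from_euler("xyz",o["ee_rot"]).as_matrix(),o
def go(x,y,z,yaw):
    p,M,o=tool(); d=M.T@(np.array([x,y,z])-p)*1000
    t=R.from_matrix(M.T@R.from_euler("xyz",[np.pi,0,yaw]).as_matrix()).as_rotvec(degrees=True)
    print("turn",t.round(1),"shift",d.round(1))
def box(x,y,z=0):
    a=np.radians(5.8);return np.array([.5117,.0735])+np.array([-np.sin(a),np.cos(a)])*x+np.array([-np.cos(a),-np.sin(a)])*y
E
python3 - <<'E'
from h import *
p,M,o=tool();print(p,o["ee_rot"],o["time"]);go(.378,-.2245,.006,np.radians(54))
s=snap("wrist");cv2.imwrite("pics/w1.png",s["color"][...,::-1])
E
```

```text
[ 0.37541252 -0.22518804  0.11231647] [-3.13468422e+00  3.33861291e-04  9.42920870e-01] 1.3
turn [-0.4  0.   0. ] shift [  2.1   2.4 106.3]
```

View pics/w1.png

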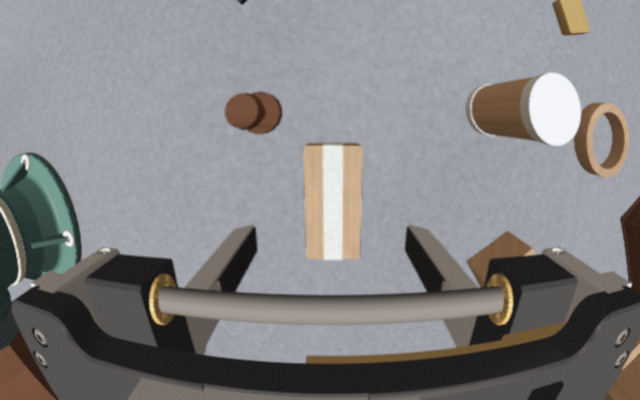

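The wrist picture shows the carton centred between the fingers (u≈333) and aligned with the pads, with the stamp at (250,110) and the square carton at (505,255) both clear.

Emit:
arm_command(targets=[0,0,0,2,2,40,-1,0,0,0,2,2,80,-1,0,0,0,2,2,102,-1,0,0,0,2,2,102,-1,0,0,0,2,2,102,0.2,0,0,0,2,2,102,0.2,0,0,0,2,2,102,0.5,0,0,0,2,2,102,0.5,0,0,0,2,2,102,0.5,0,0,0,2,2,102,0.5,0,0,0,2,2,102,0.5])

```text
time: 2.45
tool_pos: [0.3807, -0.2248, 0.0137]
ee_rot: [-3.141, 0.0, 0.945]
wrist_force: [-1.1, 0.5, 2.2]
width: 0.0479
finger_force: 30.0
```

Emit:
arm_command(targets=[0,0,0,0,0,-30,0.5,0,0,0,0,0,-70,0.5,0,0,0,0,0,-110,0.5,0,0,0,0,0,-150,0.5,0,0,0,0,0,-190,0.5,0,0,0,0,0,-190,0.5])

```text
time: 3.05
tool_pos: [0.3835, -0.227, 0.2099]
ee_rot: [3.129, 0.0, 0.945]
wrist_force: [0.5, -0.4, -1.3]
width: 0.0474
finger_force: 30.0
```

```bash
python3 - <<'E'
from h import *
p,M,o=tool();print(p,o["width"],o["finger_force"]);b=box(-.005,0);print(b);go(b[0],b[1],.205,np.radians(95.8))
E
```

```text
[ 0.38347237 -0.22696916  0.20990399] 0.0474436995068148 29.99953329563141
[0.51220528 0.0685256 ]
turn [  0.7   0.3 -41.6] shift [314.9 -68.7   3.9]
```

Emit:
arm_command(targets=[0,0,-5,35,-8,0,0.5,0,0,-10,70,-15,0,0.5,0,0,-15,110,-24,0,0.5,0,0,-20,150,-33,0,0.5,0,0,-25,190,-42,0,0.5,0,0,-30,230,-50,0,0.5,0,0,-35,270,-60,0,0.5,0,0,-40,300,-66,0,0.5,0,0,-41.6,315,-69,0,0.5,0,0,-41.6,315,-69,0,0.5,0,0,-41.6,315,-69,0,0.5])

```text
time: 4.15
tool_pos: [0.5088, 0.0698, 0.2026]
ee_rot: [-3.14, 0.001, 1.67]
wrist_force: [-0.3, 0.2, -1.3]
width: 0.0479
finger_force: 30.0
```

```bash
python3 - <<'E'
from h import *
p,M,o=tool();print(p,o["ee_rot"],o["width"],o["finger_force"]);b=box(-.005,0);go(b[0],b[1],.0245,np.radians(95.8))
s=snap("side");cv2.imwrite("pics/s2.png",cv2.resize(s["color"][60:260,200:440,::-1],None,fx=3,fy=3))
E
```

```text
[0.50884471 0.06982036 0.20258712] [-3.13964748e+00  1.02228792e-03  1.66970302e+00] 0.04793719973113727 29.99940186738968
turn [-0.1  0.1 -0.1] shift [ -1.4   3.6 178.1]
```

View pics/s2.png

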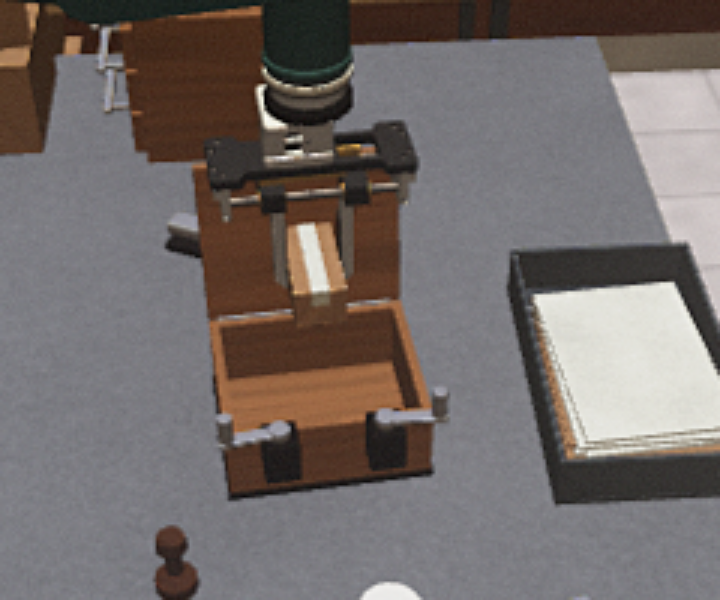

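The carton hangs level at about (320,270), aligned over the open box.

Emit:
arm_command(targets=[0,0,0,-1,3,30,0.5,0,0,0,-1,3,60,0.5,0,0,0,-1,3,90,0.5,0,0,0,-1,3,120,0.5,0,0,0,-1,3,145,0.5,0,0,0,-1,3,160,0.5,0,0,0,-1,3,168,0.5,0,0,0,-1,3,172,0.5,0,0,0,-1,3,172,0.5])

```text
time: 5.1
tool_pos: [0.5126, 0.0693, 0.0318]
ee_rot: [3.141, 0.0, 1.67]
wrist_force: [0.7, -0.6, -2.1]
width: 0.048
finger_force: 30.0
```

Emit:
arm_command(targets=[0,0,0,0,0,2,0.5,0,0,0,0,0,4,0.5,0,0,0,0,0,6,0.5,0,0,0,0,0,6,0.5])

```text
time: 5.5
tool_pos: [0.5124, 0.0701, 0.0254]
ee_rot: [-3.141, 0.0, 1.671]
wrist_force: [-0.2, 0.3, -1.5]
width: 0.0479
finger_force: 30.0
```

Emit:
arm_command(targets=[0,0,0,0,0,1,0.5,0,0,0,0,0,2,0.5,0,0,0,0,0,3,0.5,0,0,0,0,0,3,0.5])

```text
time: 5.9
tool_pos: [0.5126, 0.0701, 0.0237]
ee_rot: [3.141, 0.0, 1.671]
wrist_force: [-1.7, -0.6, 5.5]
width: 0.0475
finger_force: 30.0
```

Emit:
arm_command(targets=[0,0,0,0,0,0,0.0,0,0,0,0,0,0,-0.4,0,0,0,0,0,0,-0.6,0,0,0,0,0,0,-0.6,0,0,0,0,0,0,-0.6,0,0,0,0,0,-20,-0.6,0,0,0,0,0,-60,-0.6,0,0,0,0,0,-100,-0.6,0,0,0,0,0,-150,-0.6,0,0,0,0,0,-200,-0.6,0,0,0,0,0,-250,-0.6,0,0,0,0,0,-280,1,0,0,0,0,0,-280,1])

```text
time: 7.2
tool_pos: [0.5145, 0.0701, 0.3088]
ee_rot: [3.13, 0.001, 1.671]
wrist_force: [0.2, 0.1, 0.3]
width: 0.0629
finger_force: 0.0
```

```bash
python3 - <<'E'
from h import *
p,M,o=tool();print(p,o["ee_rot"],o["width"])
w=np.radians(95.8)
for x,z in((.190,.30),(.190,.215)):b=box(x,0);print(b,z);go(b[0],b[1],z,w)
s=snap("side");np.savez("side2.npz",**s);q=cloud(s)
k=q[90:230,255:355].reshape(-1,3);d=k[:,:2]-box(0,0);a=np.radians(5.8)
X=d@[-np.sin(a),np.cos(a)];Y=d@[-np.cos(a),-np.sin(a)]
m=(abs(X)<.07)&(abs(Y)<.085)&(k[:,2]>.04)&(k[:,2]<.06)
print("carton top",m.sum(),np.percentile(X[m],[2,98]).round(3),np.percentile(Y[m],[2,98]).round(3),np.percentile(k[m,2],[5,50,95]).round(4))
cv2.imwrite("pics/s3.png",cv2.resize(s["color"][60:260,200:440,::-1],None,fx=3,fy=3))
E
```

```text
[0.51445397 0.07011058 0.30878837] [3.13001163e+00 8.97495652e-04 1.67115922e+00] 0.06287212735903892
[0.4924993  0.26252733] 0.3
turn [ 0.7  0.1 -0. ] shift [193.7  -2.7   8.6]
[0.4924993  0.26252733] 0.215
turn [ 0.7  0.1 -0. ] shift [193.7  -3.6  93.6]
carton top 294 [-0.031  0.046] [-0.025  0.022] [0.0485 0.0524 0.0557]
```

View pics/s3.png

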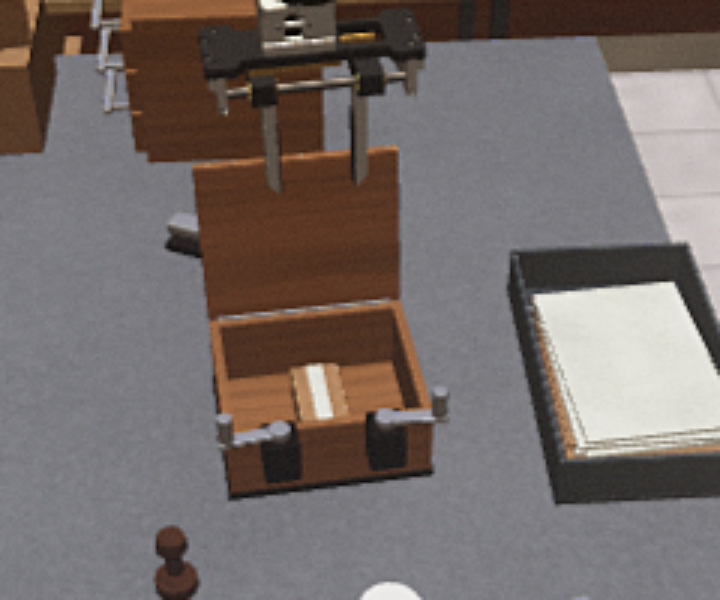

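The carton lies flat in the box (about (320,390)), and the measured top height of 0.052 m fits. Next I go over and behind the lid.

Emit:
arm_command(targets=[0,0,0,45,0,-10,1,0,0,0,90,-1,-10,1,0,0,0,135,-2,-10,1,0,0,0,170,-3,-10,1,0,0,0,194,-3,-10,1,0,0,0,194,-3,0,1,0,0,0,194,-3,35,1,0,0,0,194,-3,70,1,0,0,0,194,-3,94,1,0,0,0,194,-3,94,1,0,0,0,194,-3,94,1])

```text
time: 8.35
tool_pos: [0.4896, 0.2617, 0.2072]
ee_rot: [-3.139, 0.001, 1.67]
wrist_force: [0.5, 0.1, 0.1]
width: 0.0006
finger_force: 0.0
```

```bash
python3 - <<'E'
from h import *
p,M,o=tool();print(p,o["ee_rot"],o["width"],o["wrist_force"])
w=np.radians(95.8)
for x,z in((.105,.222),(.067,.228),(.031,.217),(-.001,.196),(-.027,.168),(-.044,.134),(-.056,.110)):b=box(x,0);go(b[0],b[1],z,w)
s=snap("scene");cv2.imwrite("pics/s4.png",cv2.resize(s["color"][40:260,240:480,::-1],None,fx=2,fy=2))
E
```

```text
[0.48959366 0.26168283 0.20716155] [-3.13889860e+00  1.22480258e-03  1.67018222e+00] 0.0006450787259484405 [0.53449513 0.09348081 0.06846864]
turn [-0.2  0.1 -0.1] shift [-84.5   3.1 -14.7]
turn [-0.2  0.1 -0.1] shift [-122.5    3.1  -20.7]
turn [-0.2  0.1 -0.1] shift [-158.5    3.2   -9.7]
turn [-0.2  0.1 -0.1] shift [-190.4    3.4   11.4]
turn [-0.2  0.1 -0.1] shift [-216.4    3.5   39.4]
turn [-0.2  0.1 -0.1] shift [-233.4    3.6   73.4]
turn [-0.2  0.1 -0.1] shift [-245.3    3.7   97.5]
```

View pics/s4.png

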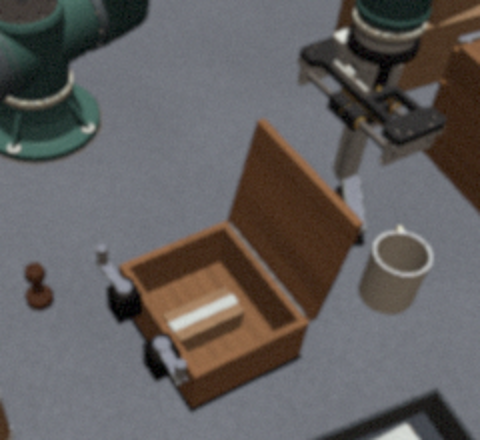

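The closed fingers are behind the lid, clear of the mug (400,270) and stapler (352,205). Now I push the lid over.

Emit:
arm_command(targets=[0,0,0,-30,2,-5,1,0,0,0,-50,3,-10,1,0,0,0,-68,3,-14,1,0,0,0,-85,3,-17,1,0,0,0,-105,3,-20,1,0,0,0,-123,3,-20,1,0,0,0,-142,3,-17,1,0,0,0,-160,3,-9,1,0,0,0,-176,3,1,1,0,0,0,-191,3,12,1,0,0,0,-205,3,25,1,0,0,0,-217,3,40,1,0,0,0,-217,3,40,1])

```text
time: 9.7
tool_pos: [0.5136, 0.0455, 0.1655]
ee_rot: [-3.137, 0.001, 1.669]
wrist_force: [-0.9, -0.2, -1.0]
width: 0.0005
finger_force: 0.0
```

```bash
python3 - <<'E'
from h import *
p,M,o=tool();print(p,o["wrist_force"])
w=np.radians(95.8)
for x,z in((-.044,.134),(-.056,.105),(-.058,.095)):b=box(x,0);go(b[0],b[1],z,w)
s=snap("scene");cv2.imwrite("pics/s5.png",cv2.resize(s["color"][40:260,240:480,::-1],None,fx=2,fy=2))
E
```

```text
[0.51357287 0.0454607  0.16547252] [-0.85727091 -0.22093662 -0.95530798]
turn [-0.3  0.  -0.2] shift [-15.9   1.2  31.5]
turn [-0.3  0.  -0.2] shift [-27.9   1.3  60.5]
turn [-0.3  0.  -0.2] shift [-29.9   1.4  70.5]
```

View pics/s5.png

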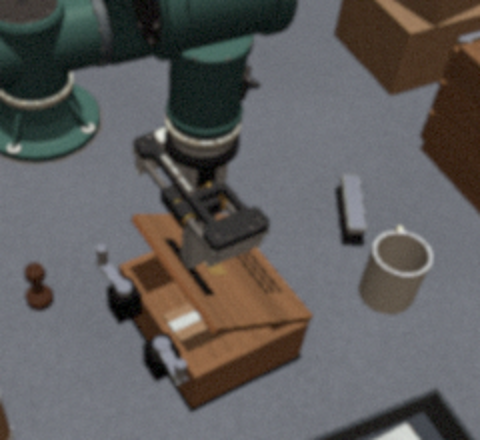

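The lid is at roughly 30° with the fingertips on its outer face. I continue down.

Emit:
arm_command(targets=[0,0,0,-6,1,10,1,0,0,0,-11,1,21,1,0,0,0,-16,1,32,1,0,0,0,-21,1,43,1,0,0,0,-25,1,53,1,0,0,0,-28,1,62,1,0,0,0,-29,1,67,1,0,0,0,-29,1,67,1])

```text
time: 10.55
tool_pos: [0.518, 0.0181, 0.1002]
ee_rot: [-3.139, 0.0, 1.671]
wrist_force: [-0.0, 0.5, 0.1]
width: 0.0005
finger_force: 0.0
```

Emit:
arm_command(targets=[0,0,0,0,0,2,1,0,0,0,0,0,4,1,0,0,0,0,0,5,1,0,0,0,0,0,5,1])

```text
time: 10.95
tool_pos: [0.519, 0.0181, 0.0973]
ee_rot: [3.141, 0.001, 1.671]
wrist_force: [-0.5, -1.7, 3.9]
width: 0.0004
finger_force: 1.7
```

Emit:
arm_command(targets=[0,0,0,0,0,1,1,0,0,0,0,0,2,1,0,0,0,0,0,3,1,0,0,0,0,0,3,1,0,0,0,0,0,3,1])

```text
time: 11.45
tool_pos: [0.5191, 0.0181, 0.0971]
ee_rot: [3.139, 0.001, 1.671]
wrist_force: [-5.8, -0.9, 13.6]
width: 0.0002
finger_force: 7.3
```

Emit:
arm_command(targets=[0,0,0,0,0,2,1,0,0,0,0,0,2,1,0,0,0,0,0,2,1,0,0,0,0,0,-10,1,0,0,0,0,0,-50,1,0,0,0,0,0,-90,0,0,0,0,0,0,-90,0])

```text
time: 12.15
tool_pos: [0.5222, 0.0185, 0.1902]
ee_rot: [3.129, 0.002, 1.671]
wrist_force: [-0.5, -0.0, 0.3]
width: 0.0129
finger_force: 0.0
```

```bash
python3 - <<'E'
from h import *
p,M,o=tool();print(p,o["width"],o["wrist_force"])
w=np.radians(95.8)
a=np.radians(5.8)
s=snap("side");q=cloud(s)[100:235,250:360].reshape(-1,3)
d=q[:,:2]-box(0,0);X=d@[-np.sin(a),np.cos(a)];Y=d@[-np.cos(a),-np.sin(a)]
m=(abs(Y)<.09)&(X>-.08)&(X<.08)&(q[:,2]<.115)&(q[:,2]>.09)
c=np.linalg.lstsq(np.c_[X[m],np.ones(m.sum())],q[m,2],rcond=None)[0];print("lid slope,z0",c.round(4),m.sum())
for sg in(1,-1):
    m=(q[:,2]>.125)&(q[:,2]<.14)&(abs(X+.1)<.05)&(abs(Y-sg*.1)<.04);print("knob",m.sum(),[((v[m].min()+v[m].max())/2).round(4) for v in(X,Y)])
b=box(-.103,.099);go(b[0],b[1],.19,w);go(b[0],b[1],.11,w)
E
```

```text
[0.52216289 0.01845908 0.19019957] 0.012890008610435396 [-0.45710528 -0.04777997  0.29529441]
lid slope,z0 [0.0042 0.099 ] 2206
knob 28 [np.float64(-0.1014), np.float64(0.0993)]
knob 25 [np.float64(-0.1027), np.float64(-0.1001)]
turn [ 0.4  0.1 -0. ] shift [ -47.4 -102.4   -3.8]
turn [ 0.4  0.1 -0. ] shift [ -47.4 -103.    76.2]
```

Emit:
arm_command(targets=[0,0,0,-20,-45,0,0,0,0,0,-40,-90,0,0,0,0,0,-47,-103,0,0,0,0,0,-47,-103,0,0,0,0,0,-47,-103,30,0,0,0,0,-47,-103,60,0,0,0,0,-47,-103,74,0,0,0,0,-47,-103,74,0])

```text
time: 13.0
tool_pos: [0.4206, -0.038, 0.1076]
ee_rot: [-3.138, -0.002, 1.672]
wrist_force: [-1.1, 0.0, 1.2]
width: 0.0471
finger_force: 0.0
```

```bash
python3 - <<'E'
from h import *
p,M,o=tool();print(p,o["width"],o["wrist_force"])
b=box(-.103,.099);go(b[0],b[1],.110,np.radians(95.8))
s=snap("side");cv2.imwrite("pics/s6.png",cv2.resize(s["color"][100:260,220:400,::-1],None,fx=3,fy=3))
E
```

```text
[ 0.42056436 -0.03798486  0.10756211] 0.047101450568981816 [-1.13649469  0.02296973  1.17015895]
turn [-0.2 -0.1 -0. ] shift [-1.3  2.9 -2.4]
```

View pics/s6.png

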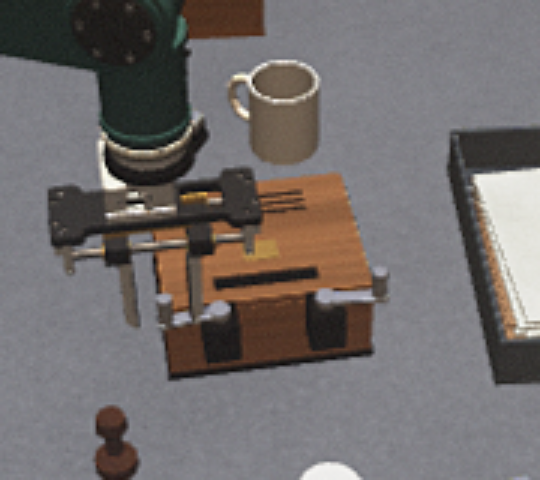

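The fingers at (130,320) and (195,320) straddle the near knob at (165,310). I close on it.

Emit:
arm_command(targets=[0,0,0,-1,2,-2,0.4,0,0,0,-1,2,-2,0.8,0,0,0,-1,2,-2,0.8,0,0,0,-1,2,-2,0.8,0,0,0,-1,2,-2,0.8])

```text
time: 13.55
tool_pos: [0.4221, -0.0397, 0.1118]
ee_rot: [-3.14, 0.0, 1.671]
wrist_force: [-4.8, -0.6, 2.9]
width: 0.013
finger_force: 30.0
```

```bash
python3 - <<'E'
from h import *
p,M,o=tool();print(p,o["width"],o["wrist_force"])
a=np.radians(5.8);d=p[:2]-box(0,0);print("tcp in box",d@[-np.sin(a),np.cos(a)],d@[-np.cos(a),-np.sin(a)])
for t in range(10,100,10):
    t=min(np.radians(t),1.57);print((50*np.sin(t)).round(1),(50-50*np.cos(t)).round(1))
E
```

```text
[ 0.42212269 -0.03965797  0.11182669] 0.012981801758538518 [-4.82865307 -0.57215749  2.88546292]
tcp in box -0.10352633477971664 0.10055406637289911
8.7 0.8
17.1 3.0
25.0 6.7
32.1 11.7
38.3 17.9
43.3 25.0
47.0 32.9
49.2 41.3
50.0 50.0
```

Emit:
arm_command(targets=[0,0,0,9,1,0,0.8,0,0,0,17,3,0,0.8,0,0,0,25,7,0,0.8,0,0,0,32,12,0,0.8,0,0,0,38,18,0,0.8,0,0,0,43,25,0,0.8,0,0,0,47,33,0,0.8,0,0,0,49,41,0,0.8,0,0,0,50,49,0,0.8,0,0,0,50,49,0,0.8,0,0,0,50,49,0,0.8])

```text
time: 14.65
tool_pos: [0.4651, 0.0218, 0.1113]
ee_rot: [-3.139, -0.014, 1.674]
wrist_force: [-4.6, 15.0, 2.6]
width: 0.0136
finger_force: 30.0
```

```bash
python3 - <<'E'
from h import *
p,M,o=tool();print(p,o["width"],o["wrist_force"])
a=np.radians(5.8);d=p[:2]-box(0,0);print("tcp in box",d@[-np.sin(a),np.cos(a)],d@[-np.cos(a),-np.sin(a)])
E
```

```text
[0.46512618 0.02179757 0.11127667] 0.013618755743264916 [-4.60291641 14.98713493  2.59511107]
tcp in box -0.04673117512566856 0.05156025023745741
```

Emit:
arm_command(targets=[0,0,0,0,0,0,0.3,0,0,0,0,0,0,0.3,0,0,0,0,0,0,0.3,0,0,0,0,0,-30,0.1,0,0,0,0,0,-70,0,0,0,0,0,0,-90,0,0,0,0,0,0,-90,0])

```text
time: 15.35
tool_pos: [0.469, 0.0145, 0.2054]
ee_rot: [3.133, 0.002, 1.67]
wrist_force: [0.4, -0.9, 0.2]
width: 0.0472
finger_force: 0.0
```

```bash
python3 - <<'E'
from h import *
p,M,o=tool();print(p,o["width"],o["wrist_force"],o["ee_rot"])
b=box(-.103,-.100);go(b[0],b[1],.2,np.radians(95.8));go(b[0],b[1],.111,np.radians(95.8))
E
```

```text
[0.46899185 0.01453647 0.2054315 ] 0.04724942330005649 [ 0.35047753 -0.87716716  0.15381986] [3.13347565e+00 1.91601507e-03 1.67033884e+00]
turn [ 0.5  0.1 -0.1] shift [-48.4 148.5   6.7]
turn [ 0.5  0.1 -0.1] shift [-48.2 147.8  95.7]
```

Emit:
arm_command(targets=[0,0,0,-15,45,0,0,0,0,0,-30,90,0,0,0,0,0,-45,130,0,0,0,0,0,-48,148,0,0,0,0,0,-48,148,0,0,0,0,0,-48,148,30,0,0,0,0,-48,148,55,0,0,0,0,-48,148,55,0,0,0,0,-48,148,55,0])

```text
time: 16.25
tool_pos: [0.6175, -0.0176, 0.1458]
ee_rot: [-3.139, -0.0, 1.671]
wrist_force: [0.6, -0.2, -0.7]
width: 0.0471
finger_force: 0.0
```

```bash
python3 - <<'E'
from h import *
p,M,o=tool();print(p,o["ee_rot"])
b=box(-.103,-.100);go(b[0],b[1],.111,np.radians(95.8))
E
```

```text
[ 0.61752202 -0.01762953  0.14584032] [-3.13939590e+00 -3.24304972e-04  1.67117280e+00]
turn [-0.1 -0.  -0. ] shift [-1.7  4.  34.8]
```

Emit:
arm_command(targets=[0,0,0,-2,4,0,0,0,0,0,-2,4,15,0,0,0,0,-2,4,28,0,0,0,0,-2,4,34,0,0,0,0,-2,4,34,0,0,0,0,-2,4,34,0.4,0,0,0,-2,4,34,0.8,0,0,0,-2,4,34,0.8,0,0,0,-2,4,34,0.8,0,0,0,-2,4,34,0.8])

```text
time: 17.25
tool_pos: [0.6208, -0.0196, 0.1129]
ee_rot: [-3.136, 0.0, 1.671]
wrist_force: [-6.0, -0.1, 2.7]
width: 0.0133
finger_force: 30.0
```

Gripped. I swing the far latch with the mirrored arc, box +y being tool −y.

Emit:
arm_command(targets=[0,0,0,9,-1,0,0.8,0,0,0,17,-3,0,0.8,0,0,0,25,-7,0,0.8,0,0,0,32,-12,0,0.8,0,0,0,38,-18,0,0.8,0,0,0,43,-25,0,0.8,0,0,0,47,-33,0,0.8,0,0,0,49,-41,0,0.8,0,0,0,50,-49,0,0.8,0,0,0,50,-49,0,0.8,0,0,0,50,-49,0,0.8,0,0,0,50,-49,0,0.3,0,0,0,50,-49,0,0.3,0,0,0,50,-49,0,0.3,0,0,0,50,-49,-40,0.1,0,0,0,50,-49,-90,0,0,0,0,50,-49,-140,0,0,0,0,50,-49,-180,0,0,0,0,50,-49,-180,0])

```text
time: 19.15
tool_pos: [0.5716, 0.0247, 0.3009]
ee_rot: [3.127, 0.003, 1.67]
wrist_force: [0.1, 0.5, -0.2]
width: 0.047
finger_force: 0.0
```

```bash
python3 - <<'E'
from h import *
p,M,o=tool();print(p,o["time"],o["wrist_force"])
s=snap("side");c=cloud(s)[100:235,250:360];q=c.reshape(-1,3);a=np.radians(5.8)
d=q[:,:2]-box(0,0);X=d@[-np.sin(a),np.cos(a)];Y=d@[-np.cos(a),-np.sin(a)]
m=(abs(Y)<.09)&(X>-.03)&(X<.08)&(q[:,2]<.115)&(q[:,2]>.09)
print("lid",np.linalg.lstsq(np.c_[X[m],np.ones(m.sum())],q[m,2],rcond=None)[0].round(4))
for sg in(1,-1):
    m=(q[:,2]>.125)&(q[:,2]<.14)&(Y*sg>0)&(abs(X)<.13);print("knob",m.sum(),[((v[m].min()+v[m].max())/2).round(4) for v in(X,Y)])
cv2.imwrite("pics/s7.png",cv2.resize(s["color"][80:300,220:400,::-1],None,fx=2.5,fy=2.5))
E
```

```text
[0.57158869 0.02466873 0.30091538] 19.15 [ 0.14903694  0.49457966 -0.23929907]
lid [0.0035 0.0992]
knob 25 [np.float64(-0.0477), np.float64(0.0505)]
knob 27 [np.float64(-0.0477), np.float64(-0.0554)]
```

View pics/s7.png

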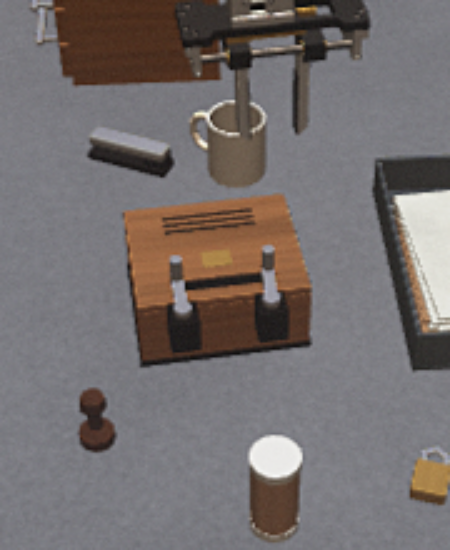

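The picture shows the lid shut, with both latches pointing straight across it (knobs at (176,265) and (268,257)). The bystanders are undisturbed and the gripper is clear.

```bash
python3 -c "
from bench import robot
print(robot.close_job())"
```

```text
the job is handed in; nothing more can be done
None
```

The job is handed in at about 19 s: the carton was set flat in the box, the lid was pressed shut with about 14 N, and both latches were then swung straight across it, with nothing else disturbed as far as the last picture shows; no verdict came back.

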